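# Switch on the power box of the appliance display

## Task

Switch on the power box of the appliance display: lift the blue cover plate off the grey box's two brass pins and lay it on the black mat, right way up, then slide the red switch inside all the way to its green end. Put the cover back so that both pins come through its holes and it lies flat on the rim, and leave the other things on the counter where they are.

Things in the scene. Friction and masses are not known exactly. Their poses are not given: they have to be found in the camera images.
- power_box: grey open-topped box, 160 (x) x 120 (y) x 55 mm, walls 5 mm, fixed. Origin: centre of its underside, on the counter; z up. In its corners are 22 mm square bosses, rim high. Two brass pins stand on the rim at diagonal corners, (x, y) = (+66, +46) and (-66, -46) mm. Inside, a red switch slides along x. Fixing ears, 7 mm high, stick out 15 mm at the foot of the short sides.
- box_rim (a point): centre of the box's mouth, at rim height (55 mm above the counter): where the centre of the seated cover's underside lies; axes as the box's.
- pin_a (a point): tip of the brass pin at the box's (+x, +y) corner, 68 mm above the counter. Pins: 8 mm diameter, 13 mm tall, the top 5 mm tapered to 3 mm diameter.
- pin_b (a point): tip of the brass pin at the box's (-x, -y) corner, 68 mm above the counter.
- cover: loose blue plate, 160 (x) x 120 (y) x 5 mm, 0.13 to 0.25 kg, seated on the pins at the start. Origin: centre of its underside; z up. Two 12 mm through holes at (x, y) = (+66, +46) and (-66, -46) mm fit over the pins; it fits as well turned by half a turn. On top, centred, a white U-shaped handle along x.
- cover_handle (a point): top centre of the handle bar, 35 mm above the cover's underside; axes as the cover's. Bar 72 mm long (x), 14 mm wide (y), its underside 10 mm below this point, on two posts 12 x 14 mm at x = +-30 mm; free between bar and plate.
- switch (a joint): position of the red slide switch in m: 0 = off (white-marked end), 0.040 = fully on (green-marked end, box's +x); starts between 0 and 0.010. It stays where it is left and needs about 2 N (more when moved fast).
- switch_grip (a point): top centre of the red grip, a block 16 (along the slide) x 18 x 26 mm tall, top 44 mm and foot 18 mm above the counter. At joint value q (m) it is at x = -0.020 + q, y = 0 in the box's frame; axes as the box's. The track under it is 96 x 36 mm, 17 mm high, with a green mark at the on end; nothing else inside but the bosses is higher.
- mat: black rubber mat, 190 x 150 x 4 mm (long side along its x), fixed flat on the counter. Origin: centre of its underside. Empty at the start. Box and mat lie on opposite sides, left or right.
- screwdriver: screwdriver, 190 mm long, lying along x between the box and the mat, below 40 mm high; bystander.
- price_stand: small white price stand, 50 x 70 x 53 mm, at the far side; bystander.
- mug: white mug, 80 mm across, 90 mm tall, on the right; bystander.
- tape_roll: yellow tape roll, 100 mm across, 45 mm tall, on the right; bystander.
- jar: glass jar, 70 mm across, 90 mm tall, on the left; bystander.
- bowl: blue bowl, 120 mm across, 50 mm tall, far right; bystander.
- spatula: spatula, 240 mm long, lying on the left; bystander.
There are look-alikes about, which are no part of the job. What is meant by the power_box is not pink, and is the smaller of those in its own colour. Leave any orange look-alike of the cover alone.

How it is judged:
On the way, in this order (a step that is already met when the one before it is completed fails the run):
1. the cover lies released on the mat, right way up, its centre within 75 mm of the mat's centre (horizontal distance between cover and mat below 0.075 m and height (world z) of cover below 0.012 m and angle between cover's own z axis and vertical below 0.1 rad and contact force between the fingers and cover below 0.1 N), for 0.2 s.
2. the switch is at its green end (value above 0.036), the cover still on the mat (value of joint switch above 0.036 m and horizontal distance between cover and mat below 0.075 m and height (world z) of cover below 0.012 m), for 0.2 s.
At the end, for the whole second after the job is handed in: The switch is within 4 mm of its green end; the cover lies at rest and released on the box's rim with both pins through its holes: underside within 2.5 mm of rim height, centre within 5 mm of the box's, long sides parallel within 0.08 rad (either way round), level within 0.035 rad, right way up (value of joint switch above 0.036 m and z of cover in the frame of box_rim between -0.0025 and 0.0025 m and horizontal distance between cover and box_rim below 0.005 m and angle between the x axis of cover and the x axis of power_box, either way round below 0.08 rad and angle between cover's own z axis and vertical below 0.035 rad and linear speed of cover below 0.01 m/s and contact force between the fingers and cover below 0.1 N); the robot touches nothing.
It fails at once if the screwdriver, price stand, mug, tape roll, jar, bowl or spatula is moved by more than 40 mm (distance of any of screwdriver, price_stand, mug, tape_roll, jar, bowl, spatula from where it was at the start of the episode above 0.04 m).
It also fails if it takes over 72 s, if anything falls off the work surface, if the arm or the gripper's body presses on something with over 40 N, if the wrist force passes 120 N, or if a joint passes its speed limit or range.

## Robot

A 7-joint arm with a two-finger parallel gripper is mounted at the origin on the work surface. World frame = base frame: x ahead of the robot, y to its left, z up, the work surface at z = 0. Lengths are in m, angles in rad, forces in N, time in s.
With the tool pointing down it reaches from about 0.425 to 0.875 m from the base axis. Payload 8.4 kg.
Tool frame: the origin (TCP) lies midway between the tips of the shut fingers; the grasp point (between the pads) lies 19 mm behind it; z points along the fingers, y is the direction in which the jaws open and shut (so a half turn about z gives the same grasp; the last joint's range is limited). The gripper opens to 87 mm and grips with 3 to 60 N. Pads are 19 mm wide; open, the fingers measure 117 mm over their backs; the gripper's body (75 mm by 190 mm) begins 51 mm behind the grasp point.
Start: joints at [1.049, 0.333, 0.04, 1.465, -0.013, 1.343, -0.059], TCP at [0.267, -0.593, 0.223] pointing down, gripper open.
Joint ranges: [-2.58, 2.58], [-0.38, 2.09], [-1.3, 1.39], [0.25, 2.4], [-1.5, 4.64], [0.08, 2.09], [-2.65, 2.65]. Speed limits (rad/s): [2.22, 2.22, 2.79, 2.79, 3.14, 3.14, 3.14].

## Interface

Orientations are given as a unit quaternion [x, y, z, w].
In Python, from workcell import bot, cams gives the robot as it stands.
- The arm moves only by the tool jog_arm, never from a script. Its argument "steps" is a list of rows, each an object of numbers: "wx", "wy", "wz": the turn, a rotation vector about the tool's x, y, z in units of 6 degrees (1.0 is 6 degrees); "dx", "dy", "dz": the shift along the tool's x, y, z in units of 40 mm (1.0 is 40 mm); "jaw": the opening, from 0 (shut) to 1 (fully open). In form: [{"wx": .., "wy": .., "wz": .., "dx": .., "dy": .., "dz": .., "jaw": ..}, ...]. A call has 1 to 10 rows; each row is the pose to reach, as a shift and turn from the pose commanded when the call began, along the tool's axes at that moment; what a row does not reach only later rows make up. A row lasts 1/8 s, in which the tool goes at most 62.5 mm and 10.7 degrees, less where a joint would pass 70% of its speed; a pose out of reach is approached as far as the arm can. A call with a gripper value outside its range is refused whole. The fingers move at their own pace and stop on an object; the grip force is fixed at half the most. Time passes only in rows, so rows that repeat a pose let the fingers close. It gives the time, the measured TCP pose, the force and the opening at its end, in the units of the state.
- bot.get_obs(): the state, without advancing time (a new reading comes with each control period).
- cams.get_image(name): name is "scene" or "top"; returns the picture (420x560x3 uint8, red, green, blue); there is no depth.
- cams.camera_info(name): a dict with "fx", "fy", "cx", "cy" (pixels), "k1" (the pictures are not rectified: a ray, as slopes to the right and down, at radius r is drawn at 1 + k1 r^2 times it, then the intrinsics apply), "rvec" (rotation vector, rad) and "tvec" (3), from world to camera coordinates, as OpenCV has them. Camera axes: x right, y down, z forward; pixel columns grow to the right and rows downward; lengths in m; the calibration is good to about 2 mm. A picture is of the moment at which its call begins. camera_info takes no time and is no camera call.
- bot.job_done(): hands the job in, once; it reports no verdict.
The state is a dict: "time_s": time; "joint_pos": joint angles; "joint_velocities": joint speeds; "joint_torque": joint torques, N m; "ee_pos": TCP position; "tool_rot": TCP orientation; "wrist_force": force on the tool from outside, world axes, zero at the start; "moment": the same for the moment, N m; "grip_width": finger opening in m.
Only numpy, scipy, OpenCV 4.12 (cv2) and the standard library are available. Lean on these libraries where they do the work, as an engineer would, in place of code of your own. Each camera call takes 0.05 s, during which the arm holds its last target. There are 200 camera calls.

## Working session

There is one attempt and no reset: what is moved stays moved. The work goes in short steps, Python scripts to look and compute and a tool call to move; the robot and the scene stay as the last step left them, time stands still between calls to the robot, and variables do not carry over. Pictures are saved under pics/ and viewed, about 8 in all and at most 12, crops included, and the job is handed in when it is done.

Besides the shell and the picture viewer there is one more tool, called after ">>>" as name(argument=value, ...) on one line, values as JSON. jog_arm: Moves the arm, as the interface text tells. Its arguments: {"type":"object","properties":{"steps":{"type":"array"}},"required":["steps"]}

```bash
ls; mkdir -p pics; cat > h.py <<'E'
import numpy as np,cv2
from workcell import bot,cams
def K(n):
    c=cams.camera_info(n);R=cv2.Rodrigues(np.array(c['rvec'],float))[0];return c,R,np.array(c['tvec'],float)
def ray(n,u,v):
    c,R,t=K(n);d=np.array([(u-c['cx'])/c['fx'],(v-c['cy'])/c['fy']]);s=d.copy()
    for _ in range(30): s=d/(1+c['k1']*(s@s))
    return -R.T@t,R.T@np.array([s[0],s[1],1])
def onz(n,u,v,z):
    o,d=ray(n,u,v);return o+d*(z-o[2])/d[2]
def proj(n,p):
    c,R,t=K(n);q=R@np.array(p,float)+t;s=q[:2]/q[2];s=s*(1+c['k1']*(s@s));return np.array([s[0]*c['fx']+c['cx'],s[1]*c['fy']+c['cy']])
def save(n,f):
    im=cams.get_image(n);cv2.imwrite(f,im[:,:,::-1]);return im
E
python3 - <<'E'
from h import *
for n in('scene','top'):
    save(n,f'pics/{n}0.png');print(n,cams.camera_info(n),-K(n)[1].T@K(n)[2])
a=cv2.imread('pics/top0.png')
print(bot.get_obs())
E
```

```text
pics
scene {'fx': 386.61103488647365, 'fy': 386.61103488647365, 'cx': 282.8359529604899, 'cy': 213.71370757926366, 'k1': 0.0007758590029327811, 'rvec': array([ 1.12436508,  2.35439609, -0.97870537]), 'tvec': array([ 0.38904395, -0.17252455,  1.5190784 ])} [1.19817253 0.43279641 0.93047782]
top {'fx': 447.68433367147765, 'fy': 447.68433367147765, 'cx': 281.4175197791432, 'cy': 210.28016052357097, 'k1': 0.009992517511106113, 'rvec': array([ 2.11670266, -2.16383692,  0.14415717]), 'tvec': array([-0.06827934,  0.53533387,  1.59756597])} [ 0.29567834 -0.09604215  1.6573508 ]
{'time_s': 0.1, 'joint_pos': array([ 1.04878394,  0.33384445,  0.03985684,  1.4661566 , -0.01341174,
        1.34329947, -0.05846993]), 'joint_velocities': array([ 0.00014072, -0.00149067, -0.00013946, -0.00294638, -0.00113171,
        0.0007373 ,  0.00157438]), 'joint_torque': array([ 3.06211594e-03, -6.57809615e+01,  1.33938655e+00, -4.04711902e+01,
       -5.96827408e-02,  4.08637966e-02,  3.72557963e-05]), 'ee_pos': array([ 0.26653305, -0.59238721,  0.2217581 ]), 'tool_rot': array([ 9.77733651e-01,  2.09848489e-01, -1.90000882e-04, -6.95577570e-04]), 'wrist_force': array([-0.14827114, -0.15951348,  0.61029489]), 'moment': array([0.05284837, 0.01997919, 0.00053118]), 'grip_width': 0.08713402462484364}
```

View pics/top0.png

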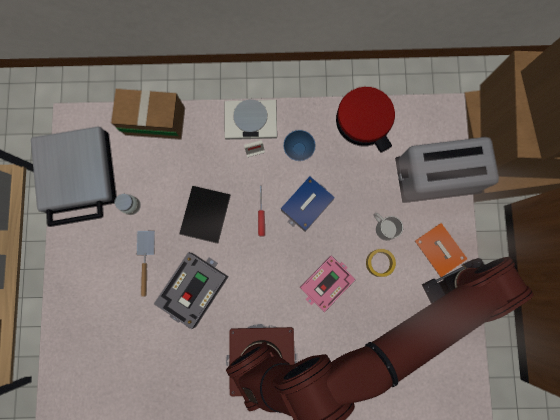

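View pics/scene0.png

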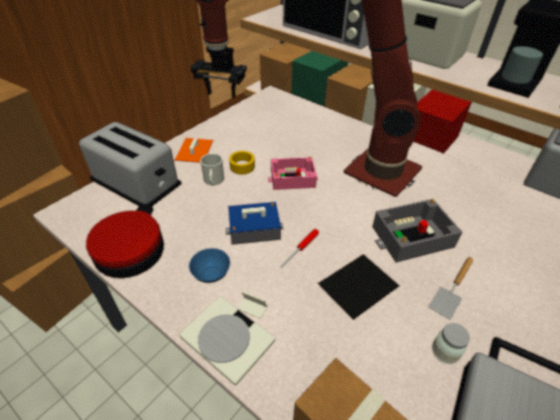

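Box candidates in the top view are:
- the blue-covered grey box at (307,204)
- an open, larger dark grey box at (191,290)
- an open pink box at (327,283)

Only the blue-covered one fits: it is grey, it is the smaller grey one, and its cover is on. The orange plate at (441,250) is a decoy. The black mat is at (205,214). I'll measure these and confirm with a crop.

```bash
cat >> h.py <<'E'
def rect(n,mask,z,near,minA=150):
    mask=cv2.morphologyEx(mask.astype(np.uint8),cv2.MORPH_CLOSE,np.ones((5,5)))
    cs=[c for c in cv2.findContours(mask,cv2.RETR_EXTERNAL,cv2.CHAIN_APPROX_NONE)[0] if cv2.contourArea(c)>minA]
    c=min(cs,key=lambda c:np.hypot(*(c[:,0].mean(0)-near)))
    w=np.array([onz(n,*p,z)[:2] for p in cv2.convexHull(c)[:,0].astype(float)]).astype(np.float32)
    r=cv2.minAreaRect(w*1000);b=cv2.boxPoints(r)
    e=b[1]-b[0];f=b[2]-b[1];l=e if np.hypot(*e)>np.hypot(*f) else f
    return np.array(r[0]),sorted(r[1]),(np.degrees(np.arctan2(l[1],l[0]))+90)%180-90
def blue(im):
    h=cv2.cvtColor(im,cv2.COLOR_RGB2HSV);return (h[...,0]>104)&(h[...,0]<130)&(h[...,1]>120)
def dark(im): return im.max(2)<45
E
python3 - <<'E'
from h import *
t=cv2.imread('pics/top0.png')[:,:,::-1];s=cv2.imread('pics/scene0.png')[:,:,::-1]
print('cover top',rect('top',blue(t),.06,(307,204)))
print('cover scene',rect('scene',blue(s),.06,(255,220)))
print('mat',rect('top',dark(t),.004,(205,214)),rect('scene',dark(s),.004,(358,286)))
def handle(n,im,x0,x1,y0,y1):
    m=np.zeros(im.shape[:2],np.uint8);m[y0:y1,x0:x1]=(im.min(2)>130)[y0:y1,x0:x1];
    return rect(n,m,.09,((x0+x1)/2,(y0+y1)/2),20)
print('handle',handle('top',t,295,322,188,216),handle('scene',s,238,270,204,222))
print('jarpoints',[onz('top',*p,0) for p in [(261,222),(260,190)]])
a=cv2.resize(t[160:250,260:360],None,fx=4,fy=4,interpolation=cv2.INTER_CUBIC)
b=cv2.resize(s[190:260,210:300],None,fx=4,fy=4,interpolation=cv2.INTER_CUBIC)
o=np.zeros((360,760,3),np.uint8);o[:,:400]=a;o[:280,400:]=b
cv2.imwrite('pics/crop.png',o[:,:,::-1])
E
```

```text
cover top (array([ 564.2835083 , -171.00453186]), [102.51388549804688, 151.69223022460938], np.float32(-42.562565))
cover scene (array([ 560.61749268, -171.95547485]), [117.82572937011719, 155.2977294921875], np.float32(-43.00486))
mat (array([533.0335083 , 207.97943115]), [145.54205322265625, 184.23880004882812], np.float32(-14.600174)) (array([534.44519043, 207.32687378]), [140.1273651123047, 178.38687133789062], np.float32(-14.588234))
handle (array([ 556.50134277, -174.43968201]), [11.817596435546875, 68.79135131835938], np.float32(-42.74046)) (array([ 558.52313232, -184.05738831]), [36.621795654296875, 83.17630767822266], np.float32(-50.38637))
jarpoints [array([ 0.49695979, -0.00259768,  0.        ]), array([ 6.18480765e-01, -5.82434583e-04,  0.00000000e+00])]
```

View pics/crop.png

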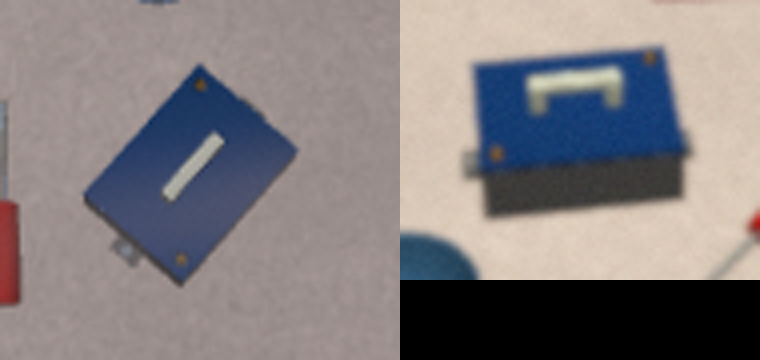

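The crop confirms a blue cover on a grey box, with brass pins at two diagonal corners, crop (200,85) and (181,259), and a white handle. Next I'll locate the pins by colour.

```bash
cat >> h.py <<'E'
def pins(n,im,z=.0655,c=(.561,-.172),rad=.12,prt=False):
    h=cv2.cvtColor(im,cv2.COLOR_RGB2HSV).astype(int);o=[]
    m=(im[...,0].astype(int)-im[...,2]>25)&(h[...,1]>70)
    k,l,st,ce=cv2.connectedComponentsWithStats(m.astype(np.uint8))
    for i in range(1,k):
        if 3<=st[i,4]<60:
            ys,xs=np.where(l==i);w=(im[ys,xs,0].astype(float)-im[ys,xs,2]);u,v=(xs*w).sum()/w.sum(),(ys*w).sum()/w.sum()
            p=onz(n,u,v,z)[:2]
            if np.hypot(*(p-c))<rad:o.append((st[i,4],u,v,p*1000))
    return o
E
python3 - <<'E'
from h import *
P={}
for n in('top','scene'):
    im=cv2.imread(f'pics/{n}0.png')[:,:,::-1];r=pins(n,im)
    for x in r:print(n,x)
    if len(r)==2:
        a,b=sorted([q[3] for q in r],key=lambda p:p[0]);d=b-a
        print('mid',(a+b)/2,'len',np.hypot(*d),'(160.9) yaw',np.degrees(np.arctan2(d[1],d[0]))-34.875)
    c=np.array
E
```

```text
top (np.int32(4), np.float64(309.5246913580247), np.float64(180.58641975308643), array([ 636.21234393, -184.5127115 ]))
scene (np.int32(3), np.float64(233.6771653543307), np.float64(228.25984251968504), array([ 641.06170868, -182.08534641]))
```

```bash
python3 - <<'E'
from h import *
def cen(n,im,u,v,R=3):
    u0,v0=int(round(u)),int(round(v));p=im[v0-R:v0+R+1,u0-R:u0+R+1].astype(float)
    w=p[...,0]-p[...,2];w=np.clip(w-np.median(w)-15,0,None);ys,xs=np.mgrid[-R:R+1,-R:R+1]
    return u0+(xs*w).sum()/w.sum(),v0+(ys*w).sum()/w.sum()
for n,pp in(('top',((309.8,181),(305,224.4))),('scene',((272.4,204.1),(234.1,228.1)))):
    im=cv2.imread(f'pics/{n}0.png')[:,:,::-1]
    q=[cen(n,im,*p) for p in pp];r=sorted([onz(n,*x,.065)[:2]*1000 for x in q],key=lambda p:p[0]);d=r[1]-r[0]
    print(n,np.round(q,1),np.round(r,1),'mid',(r[0]+r[1])/2,np.hypot(*d),np.degrees(np.arctan2(d[1],d[0])))
# box outer from cover full mask (blue low-sat threshold) 
for n in('top','scene'):
    im=cv2.imread(f'pics/{n}0.png')[:,:,::-1];h=cv2.cvtColor(im,cv2.COLOR_RGB2HSV)
    m=(h[...,0]>100)&(h[...,0]<135)&(h[...,1]>90)
    print(n,rect(n,m,.06,(307,204) if n=='top' else (255,220)))
q=bot.get_obs();from scipy.spatial.transform import Rotation as Ro
print(Ro.from_quat(q['tool_rot']).as_matrix().round(3))
E
```

```text
top [[309.9 180.3]
 [305.  224.4]] [[ 476.7 -163.5]
 [ 637.5 -186.1]] mid [ 557.11602357 -174.77055132] 162.33903240063876 -7.9940329577352305
scene [[271.8 202.6]
 [233.7 228.1]] [[ 476.3 -166.5]
 [ 640.1 -183. ]] mid [ 558.21573839 -174.75119833] 164.6425067792654 -5.765041642165188
top (array([ 557.6227417 , -174.66339111]), [117.19334411621094, 158.88494873046875], np.float32(-42.74784))
scene (array([ 560.40686035, -171.88803101]), [121.43421936035156, 156.8390655517578], np.float32(-42.64375))
[[ 0.912  0.41  -0.001]
 [ 0.41  -0.912  0.001]
 [-0.    -0.001 -1.   ]]
```

Box centre comes out at about (557.5, -174.7) mm with yaw -42.7° (mod 180), and the pin, rectangle and handle measurements agree. The mat is at about (533.5, 207.7) mm, yaw -14.6°. Now moving above the handle.

>>> jog_arm(steps=[{"dx": 10.9,"dy": -6.54,"dz": 1.0,"wz": -18.85,"jaw": 1},{"dx": 10.9,"dy": -6.54,"dz": 1.0,"wz": -18.85,"jaw": 1},{"dx": 10.9,"dy": -6.54,"dz": 1.0,"wz": -18.85,"jaw": 1},{"dx": 10.9,"dy": -6.54,"dz": 1.0,"wz": -18.85,"jaw": 1},{"dx": 10.9,"dy": -6.54,"dz": 1.0,"wz": -18.85,"jaw": 1},{"dx": 10.9,"dy": -6.54,"dz": 1.0,"wz": -18.85,"jaw": 1},{"dx": 10.9,"dy": -6.54,"dz": 1.0,"wz": -18.85,"jaw": 1},{"dx": 10.9,"dy": -6.54,"dz": 1.0,"wz": -18.85,"jaw": 1},{"dx": 10.9,"dy": -6.54,"dz": 1.0,"wz": -18.85,"jaw": 1},{"dx": 10.9,"dy": -6.54,"dz": 1.0,"wz": -18.85,"jaw": 1}])

```text
validation failed for argument at $.st...
```

>>> jog_arm(steps=[{"wx": 0,"wy": 0,"wz": -18.85,"dx": 10.9,"dy": -6.54,"dz": 1.0,"jaw": 1},{"wx": 0,"wy": 0,"wz": -18.85,"dx": 10.9,"dy": -6.54,"dz": 1.0,"jaw": 1}])

```text
time_s: 0.35
ee_pos: [0.3381, -0.4892, 0.212]
tool_rot: [0.921, 0.391, -0.0, -0.0]
wrist_force: [0.8, 0.3, 1.2]
grip_width: 0.0872
```

```bash
cat >> h.py <<'E'
from scipy.spatial.transform import Rotation as Ro
def st():
    q=bot.get_obs();M=Ro.from_quat(q['tool_rot']).as_matrix()
    print('t',round(q['time_s'],2),'p',(q['ee_pos']*1000).round(1),'xang',np.degrees(np.arctan2(M[1,0],M[0,0])).round(2),'tilt',np.degrees(M[:2,2]).round(2),'F',q['wrist_force'].round(1),'w',(q['grip_width']*1000).round(1),'j',q['joint_pos'].round(2));return q,M
def go(x,y,z,ang):
    "print jog values from current pose to target (mm, deg tool x)"
    q,M=st();d=M.T@(np.array([x,y,z])/1000-q['ee_pos'])/.04
    a=np.radians(ang);T=np.array([[np.cos(a),np.sin(a),0],[np.sin(a),-np.cos(a),0],[0,0,-1]])
    w=np.degrees(Ro.from_matrix(M.T@T).as_rotvec())/6
    print('d',d.round(3),'w',w.round(3))
E
python3 -c "
from h import *
go(557.5,-174.7,150,137.3)"
```

```text
Traceback (most recent call last):
  File "h.py", line 42, in go
    q,M=st();d=M.T@(np.array([x,y,z])/1000-q['ee_pos'])/.04
        ~~^^
  File "h.py", line 39, in st
    print('t',round(q['time_s'],2),'p',(q['ee_pos']*1000).round(1),'xang',np.degrees(np.arctan2(M[1,0],M[0,0])).round(2),'tilt',np.degrees(M[:2,2]).round(2),'F',q['wrist_force'].round(1),'w',(q['grip_width']*1000).round(1),'j',q['joint_pos'].round(2));return q,M
                                                                                                                                                                                               ^^^^^^^^^^^^^^^^^^^^^^^^^^^^
AttributeError: 'float' object has no attribute 'round'
```

All seven fields are required in each row. Continuing.

```bash
sed -i "s/(q\['grip_width'\]\*1000).round(1)/round(q['grip_width']*1000,1)/" h.py
python3 -c "
from h import *
go(557.5,-174.7,150,137.3)"
```

```text
t 0.35 p [ 338.1 -489.2  212. ] xang 45.97 tilt [-0.03  0.04] F [0.8 0.3 1.2] w 87.2 j [ 0.95  0.23 -0.07  1.62  0.02  1.3   0.11]
d [ 9.465 -1.52   1.553] w [-5.0000e-03 -7.0000e-03 -1.5221e+01]
```

>>> jog_arm(steps=[{"wx": 0,"wy": 0,"wz": -15.22,"dx": 9.46,"dy": -1.52,"dz": 1.0,"jaw": 1},{"wx": 0,"wy": 0,"wz": -15.22,"dx": 9.46,"dy": -1.52,"dz": 1.0,"jaw": 1},{"wx": 0,"wy": 0,"wz": -15.22,"dx": 9.46,"dy": -1.52,"dz": 1.0,"jaw": 1},{"wx": 0,"wy": 0,"wz": -15.22,"dx": 9.46,"dy": -1.52,"dz": 1.0,"jaw": 1},{"wx": 0,"wy": 0,"wz": -15.22,"dx": 9.46,"dy": -1.52,"dz": 1.0,"jaw": 1},{"wx": 0,"wy": 0,"wz": -15.22,"dx": 9.46,"dy": -1.52,"dz": 1.0,"jaw": 1},{"wx": 0,"wy": 0,"wz": -15.22,"dx": 9.46,"dy": -1.52,"dz": 1.0,"jaw": 1},{"wx": 0,"wy": 0,"wz": -15.22,"dx": 9.46,"dy": -1.52,"dz": 1.0,"jaw": 1},{"wx": 0,"wy": 0,"wz": -15.22,"dx": 9.46,"dy": -1.52,"dz": 1.0,"jaw": 1},{"wx": 0,"wy": 0,"wz": -15.22,"dx": 9.46,"dy": -1.52,"dz": 1.0,"jaw": 1}])

```text
time_s: 1.6
ee_pos: [0.5583, -0.1771, 0.1724]
tool_rot: [0.367, 0.93, 0.0, -0.0]
wrist_force: [1.1, -0.1, -0.3]
grip_width: 0.087
```

```bash
python3 -c "
from h import *
go(557.5,-174.7,67,137.3)"
```

```text
t 1.6 p [ 558.3 -177.1  172.4] xang 136.98 tilt [-0.04  0.02] F [ 1.1 -0.1 -0.3] w 87.0 j [ 0.64  0.28 -0.49  1.67  0.14  1.23  0.94]
d [0.053 0.031 2.634] w [-0.002 -0.007 -0.053]
```

>>> jog_arm(steps=[{"wx": 0,"wy": 0,"wz": 0,"dx": 0,"dy": 0,"dz": 0.8,"jaw": 1},{"wx": 0,"wy": 0,"wz": 0,"dx": 0,"dy": 0,"dz": 1.5,"jaw": 1},{"wx": 0,"wy": 0,"wz": 0,"dx": 0,"dy": 0,"dz": 2.0,"jaw": 1},{"wx": 0,"wy": 0,"wz": 0,"dx": 0,"dy": 0,"dz": 2.0,"jaw": 1}])

```text
time_s: 2.1
ee_pos: [0.5575, -0.1769, 0.0914]
tool_rot: [0.367, 0.93, -0.0, -0.001]
wrist_force: [-0.4, 0.6, 0.5]
grip_width: 0.0873
```

```bash
python3 -c "
from h import *
go(557.5,-174.7,67,137.3)"
```

```text
t 2.1 p [ 557.5 -176.9   91.4] xang 136.97 tilt [-0.15  0.06] F [-0.4  0.6  0.5] w 87.3 j [ 0.63  0.35 -0.48  1.76  0.18  1.08  0.91]
d [0.036 0.04  0.609] w [-0.01  -0.025 -0.055]
```

>>> jog_arm(steps=[{"wx": 0,"wy": 0,"wz": 0,"dx": 0.04,"dy": 0.04,"dz": 0.4,"jaw": 1},{"wx": 0,"wy": 0,"wz": 0,"dx": 0.04,"dy": 0.04,"dz": 0.6,"jaw": 1},{"wx": 0,"wy": 0,"wz": 0,"dx": 0.04,"dy": 0.04,"dz": 0.6,"jaw": 1}])

```text
time_s: 2.48
ee_pos: [0.5581, -0.1747, 0.0682]
tool_rot: [0.366, 0.931, -0.0, -0.001]
wrist_force: [0.2, -0.3, 1.2]
grip_width: 0.087
```

```bash
python3 -c "
from h import *
go(557.5,-174.7,67,137.3)"
```

```text
t 2.48 p [ 558.1 -174.7   68.2] xang 137.03 tilt [-0.05  0.02] F [ 0.2 -0.3  1.2] w 87.0 j [ 0.62  0.37 -0.47  1.78  0.19  1.04  0.9 ]
d [ 0.011 -0.01   0.03 ] w [-0.004 -0.009 -0.045]
```

Good. Closing the jaws.

>>> jog_arm(steps=[{"wx": 0,"wy": 0,"wz": -0.05,"dx": 0,"dy": 0,"dz": 0.03,"jaw": 0.3},{"wx": 0,"wy": 0,"wz": -0.05,"dx": 0,"dy": 0,"dz": 0.03,"jaw": 0.3},{"wx": 0,"wy": 0,"wz": -0.05,"dx": 0,"dy": 0,"dz": 0.03,"jaw": 0.3},{"wx": 0,"wy": 0,"wz": -0.05,"dx": 0,"dy": 0,"dz": 0.03,"jaw": 0},{"wx": 0,"wy": 0,"wz": -0.05,"dx": 0,"dy": 0,"dz": 0.03,"jaw": 0},{"wx": 0,"wy": 0,"wz": -0.05,"dx": 0,"dy": 0,"dz": 0.03,"jaw": 0},{"wx": 0,"wy": 0,"wz": -0.05,"dx": 0,"dy": 0,"dz": 0.03,"jaw": 0},{"wx": 0,"wy": 0,"wz": -0.05,"dx": 0,"dy": 0,"dz": 0.03,"jaw": 0}])

```text
time_s: 3.48
ee_pos: [0.5584, -0.1749, 0.0675]
tool_rot: [0.364, 0.931, -0.0, -0.0]
wrist_force: [-3.1, -1.3, 0.8]
grip_width: 0.0149
```

```bash
python3 -c "
from h import *
st()"
```

```text
t 3.48 p [ 558.4 -174.9   67.5] xang 137.33 tilt [-0.01 -0.  ] F [-3.1 -1.3  0.8] w 14.9 j [ 0.62  0.38 -0.47  1.78  0.2   1.03  0.9 ]
```

Gripped: the opening is 14.9 mm against a 14 mm bar. Lifting.

>>> jog_arm(steps=[{"wx": 0,"wy": 0,"wz": 0,"dx": 0,"dy": 0,"dz": -0.2,"jaw": 0},{"wx": 0,"wy": 0,"wz": 0,"dx": 0,"dy": 0,"dz": -0.5,"jaw": 0},{"wx": 0,"wy": 0,"wz": 0,"dx": 0,"dy": 0,"dz": -1.0,"jaw": 0},{"wx": 0,"wy": 0,"wz": 0,"dx": 0,"dy": 0,"dz": -1.7,"jaw": 0},{"wx": 0,"wy": 0,"wz": 0,"dx": 0,"dy": 0,"dz": -2.2,"jaw": 0},{"wx": 0,"wy": 0,"wz": 0,"dx": 0,"dy": 0,"dz": -2.2,"jaw": 0},{"wx": 0,"wy": 0,"wz": 0,"dx": 0,"dy": 0,"dz": -2.2,"jaw": 0}])

```text
time_s: 4.35
ee_pos: [0.558, -0.1749, 0.1549]
tool_rot: [0.364, 0.931, -0.0, -0.0]
wrist_force: [-0.9, -0.1, -2.3]
grip_width: 0.0138
```

```bash
python3 - <<'E'
from h import *
go(533.5,207.7,150,165.4)
save('top','pics/top1.png')
s=save('scene','pics/scene1.png')
cv2.imwrite('pics/c1.png',cv2.resize(s[110:270,180:350],None,fx=3,fy=3,interpolation=cv2.INTER_CUBIC)[:,:,::-1])
E
```

```text
t 4.35 p [ 558.  -174.9  154.9] xang 137.32 tilt [-0.05  0.01] F [-0.9 -0.1 -2.3] w 13.8 j [ 0.64  0.29 -0.49  1.69  0.14  1.2   0.94]
d [6.933 6.616 0.124] w [-3.00e-03 -9.00e-03 -4.68e+00]
```

View pics/c1.png

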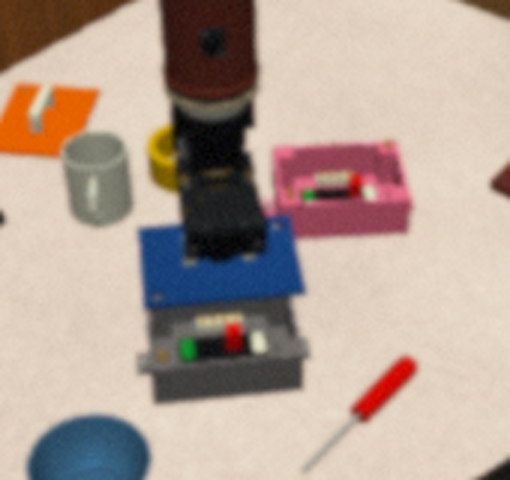

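The cover hangs level. The box is open and shows the switch at crop (233,338), the green mark at (188,348) on the -y side, and white at (260,343). Carrying the cover to the mat.

>>> jog_arm(steps=[{"wx": 0,"wy": 0,"wz": -0.2,"dx": 0.3,"dy": 0.3,"dz": 0,"jaw": 0},{"wx": 0,"wy": 0,"wz": -0.7,"dx": 1.0,"dy": 0.95,"dz": 0,"jaw": 0},{"wx": 0,"wy": 0,"wz": -1.3,"dx": 1.9,"dy": 1.8,"dz": 0,"jaw": 0},{"wx": 0,"wy": 0,"wz": -1.9,"dx": 2.8,"dy": 2.7,"dz": 0,"jaw": 0},{"wx": 0,"wy": 0,"wz": -2.5,"dx": 3.7,"dy": 3.55,"dz": 0,"jaw": 0},{"wx": 0,"wy": 0,"wz": -3.1,"dx": 4.6,"dy": 4.4,"dz": 0,"jaw": 0},{"wx": 0,"wy": 0,"wz": -3.7,"dx": 5.5,"dy": 5.25,"dz": 0,"jaw": 0},{"wx": 0,"wy": 0,"wz": -4.2,"dx": 6.3,"dy": 6.0,"dz": 0,"jaw": 0},{"wx": 0,"wy": 0,"wz": -4.68,"dx": 6.8,"dy": 6.5,"dz": 0.1,"jaw": 0},{"wx": 0,"wy": 0,"wz": -4.68,"dx": 6.93,"dy": 6.62,"dz": 0.1,"jaw": 0}])

```text
time_s: 5.7
ee_pos: [0.5316, 0.2124, 0.1514]
tool_rot: [0.123, 0.992, 0.001, -0.001]
wrist_force: [1.4, -0.2, -0.9]
grip_width: 0.0136
```

```bash
python3 -c "
from h import *
go(533.5,207.7,18,165.4)"
```

```text
t 5.7 p [531.6 212.4 151.4] xang 165.85 tilt [-0.06  0.07] F [ 1.4 -0.2 -0.9] w 13.6 j [ 0.19  0.32 -0.76  1.72  0.23  1.2   0.68]
d [-0.08  -0.106  3.336] w [ 0.01  -0.012  0.075]
```

>>> jog_arm(steps=[{"wx": 0,"wy": 0,"wz": 0,"dx": -0.02,"dy": -0.03,"dz": 0.6,"jaw": 0},{"wx": 0,"wy": 0,"wz": 0,"dx": -0.02,"dy": -0.03,"dz": 1.3,"jaw": 0},{"wx": 0,"wy": 0,"wz": 0,"dx": -0.02,"dy": -0.03,"dz": 2.0,"jaw": 0},{"wx": 0,"wy": 0,"wz": 0,"dx": -0.02,"dy": -0.03,"dz": 2.5,"jaw": 0},{"wx": 0,"wy": 0,"wz": 0,"dx": -0.02,"dy": -0.03,"dz": 2.8,"jaw": 0},{"wx": 0,"wy": 0,"wz": 0,"dx": -0.02,"dy": -0.03,"dz": 3.0,"jaw": 0},{"wx": 0,"wy": 0,"wz": 0,"dx": -0.02,"dy": -0.03,"dz": 3.1,"jaw": 0},{"wx": 0,"wy": 0,"wz": 0,"dx": -0.02,"dy": -0.03,"dz": 3.1,"jaw": 0}])

```text
time_s: 6.7
ee_pos: [0.5348, 0.2064, 0.0278]
tool_rot: [0.127, 0.992, 0.0, 0.0]
wrist_force: [-0.5, -0.1, -1.5]
grip_width: 0.0137
```

```bash
python3 -c "
from h import *
go(533.5,207.7,17,165.4)"
```

```text
t 6.7 p [534.8 206.4  27.8] xang 165.41 tilt [0.01 0.01] F [-0.5 -0.1 -1.5] w 13.7 j [ 0.14  0.46 -0.71  1.83  0.35  0.98  0.6 ]
d [0.039 0.022 0.269] w [0.002 0.002 0.001]
```

>>> jog_arm(steps=[{"wx": 0,"wy": 0,"wz": 0,"dx": 0.02,"dy": 0.02,"dz": 0.15,"jaw": 0},{"wx": 0,"wy": 0,"wz": 0,"dx": 0.02,"dy": 0.02,"dz": 0.28,"jaw": 0},{"wx": 0,"wy": 0,"wz": 0,"dx": 0.02,"dy": 0.02,"dz": 0.28,"jaw": 0},{"wx": 0,"wy": 0,"wz": 0,"dx": 0.02,"dy": 0.02,"dz": 0.28,"jaw": 0}])

```text
time_s: 7.2
ee_pos: [0.5341, 0.2075, 0.0164]
tool_rot: [0.127, 0.992, 0.0, 0.0]
wrist_force: [-0.4, 1.1, 0.5]
grip_width: 0.0136
```

```bash
python3 -c "
from h import *
go(533.5,207.7,17,165.4)"
```

```text
t 7.2 p [534.1 207.5  16.4] xang 165.41 tilt [0.02 0.01] F [-0.4  1.1  0.5] w 13.6 j [ 0.13  0.47 -0.7   1.84  0.36  0.96  0.59]
d [ 0.017 -0.    -0.014] w [0.003 0.002 0.002]
```

>>> jog_arm(steps=[{"wx": 0,"wy": 0,"wz": 0,"dx": 0,"dy": 0,"dz": 0,"jaw": 0.6},{"wx": 0,"wy": 0,"wz": 0,"dx": 0,"dy": 0,"dz": 0,"jaw": 0.6},{"wx": 0,"wy": 0,"wz": 0,"dx": 0,"dy": 0,"dz": 0,"jaw": 0.6},{"wx": 0,"wy": 0,"wz": 0,"dx": 0,"dy": 0,"dz": 0,"jaw": 0.6},{"wx": 0,"wy": 0,"wz": 0,"dx": 0,"dy": 0,"dz": -0.6,"jaw": 0.6},{"wx": 0,"wy": 0,"wz": 0,"dx": 0,"dy": 0,"dz": -1.6,"jaw": 0.6},{"wx": 0,"wy": 0,"wz": 0,"dx": 0,"dy": 0,"dz": -2.7,"jaw": 0.6},{"wx": 0,"wy": 0,"wz": 0,"dx": 0,"dy": 0,"dz": -3.4,"jaw": 0},{"wx": 0,"wy": 0,"wz": 0,"dx": 0,"dy": 0,"dz": -3.4,"jaw": 0}])

```text
time_s: 8.32
ee_pos: [0.5353, 0.208, 0.1548]
tool_rot: [0.127, 0.992, 0.001, 0.002]
wrist_force: [-0.4, -0.3, -0.5]
grip_width: 0.039
```

```bash
python3 - <<'E'
from h import *
st()
t=cv2.imread('pics/top1.png')[:,:,::-1]
tt=save('top','pics/top2.png');ss=save('scene','pics/scene2.png')
for n,im,nr in(('top',tt,(205,214)),('scene',ss,(358,286))):
    h=cv2.cvtColor(im,cv2.COLOR_RGB2HSV);m=(h[...,0]>100)&(h[...,0]<135)&(h[...,1]>90)
    print(n,rect(n,m,.009,nr))
    print('q0 grip expect px',proj(n,[.5575-.02*.735,-.1747+.02*.678,.044]), 'alt',proj(n,[.5575+.02*.735,-.1747-.02*.678,.044]))
a=cv2.resize(tt[160:250,260:360],None,fx=4,fy=4,interpolation=cv2.INTER_CUBIC)
b=cv2.resize(ss[190:260,210:300],None,fx=4,fy=4,interpolation=cv2.INTER_CUBIC)
c=cv2.resize(tt[170:260,160:250],None,fx=4,fy=4,interpolation=cv2.INTER_CUBIC)[:240]
o=np.zeros((600,760,3),np.uint8);o[:360,:400]=a;o[:280,400:]=b;o[360:,:360]=c
cv2.imwrite('pics/c2.png',o[:,:,::-1])
E
```

```text
t 8.32 p [535.3 208.  154.8] xang 165.41 tilt [0.24 0.06] F [-0.4 -0.3 -0.5] w 39.0 j [ 0.19  0.31 -0.77  1.71  0.23  1.2   0.69]
top (array([ 797.21630859, -152.11375427]), [98.21605682373047, 114.10187530517578], np.float32(88.74545))
q0 grip expect px [303.59149903 207.0905214 ] alt [310.78998115 198.96855624]
scene (array([536.00500488, 208.64720154]), [129.53895568847656, 170.7040252685547], np.float32(-14.562614))
q0 grip expect px [259.95994483 218.81772956] alt [247.59836748 220.00194101]
```

View pics/c2.png

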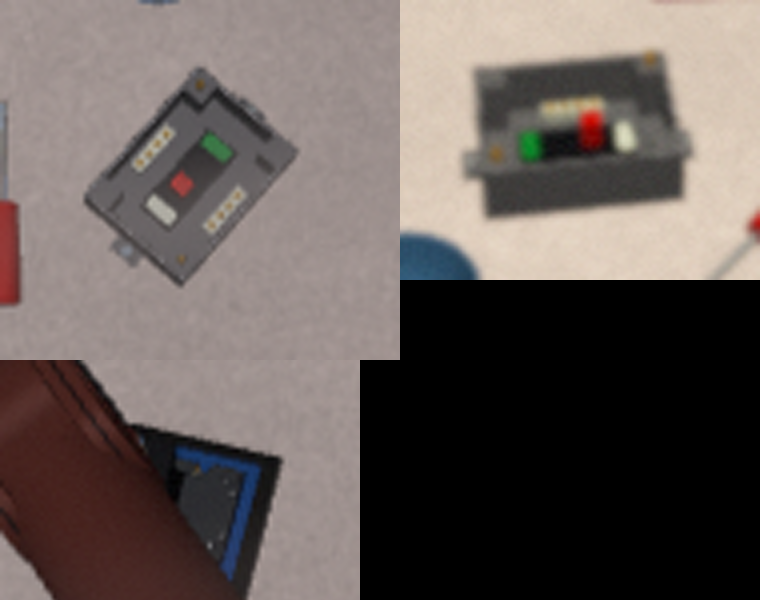

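Both views agree: green lies toward world (+x,-y), so box +x is at -42.7°. The grip is at top px ~(305,206). Measuring it now.

```bash
python3 - <<'E'
from h import *
c=np.array([.5575,-.1747]);a=np.radians(-42.7);X=np.array([np.cos(a),np.sin(a)]);Y=np.array([-X[1],X[0]])
for n,bx in(('top',(295,195,316,216)),('scene',(250,212,268,230))):
    im=cv2.imread(f'pics/{n}2.png')[:,:,::-1].astype(int);u0,v0,u1,v1=bx
    m=np.zeros(im.shape[:2],bool);m[v0:v1,u0:u1]=((im[...,0]>2*im[...,1])&(im[...,0]>2*im[...,2])&(im[...,0]>90))[v0:v1,u0:u1]
    ys,xs=np.where(m);print(n,len(xs),xs.min(),xs.max(),ys.min(),ys.max())
    for z in(.031,.044):
        p=onz(n,xs.mean(),ys.mean(),z)[:2]-c;print(z,'box x,y',(p@X*1000).round(1),(p@Y*1000).round(1),'q',(p@X*1000+20).round(1))
q=-.012
for q in (5,8):
    p=c+X*(-.020+q/1000);print(p)
p=(c+X*(-.014))*1000
go(p[0],p[1],120,137.3)
E
```

```text
top 18 303 307 203 208
0.031 box x,y -10.3 1.0 q 9.7
0.044 box x,y -12.2 0.0 q 7.8
scene 41 255 260 218 225
0.031 box x,y -11.7 -2.5 q 8.3
0.044 box x,y -10.7 10.3 q 9.3
[ 0.54647628 -0.1645276 ]
[ 0.54868102 -0.16656208]
t 8.43 p [533.9 207.1 152. ] xang 165.4 tilt [-0.   -0.02] F [ 0.2 -1.5 -1.1] w 31.7 j [ 0.19  0.32 -0.76  1.72  0.23  1.2   0.69]
d [-2.668 -8.923  0.802] w [-3.000e-03  1.000e-03  4.683e+00]
```

>>> jog_arm(steps=[{"wx": 0,"wy": 0,"wz": 0.5,"dx": -0.3,"dy": -1.0,"dz": 0,"jaw": 0.5},{"wx": 0,"wy": 0,"wz": 1.2,"dx": -0.7,"dy": -2.4,"dz": 0,"jaw": 0.5},{"wx": 0,"wy": 0,"wz": 1.9,"dx": -1.15,"dy": -3.8,"dz": 0,"jaw": 0.5},{"wx": 0,"wy": 0,"wz": 2.7,"dx": -1.6,"dy": -5.2,"dz": 0,"jaw": 0.5},{"wx": 0,"wy": 0,"wz": 3.4,"dx": -2.0,"dy": -6.6,"dz": 0,"jaw": 0.5},{"wx": 0,"wy": 0,"wz": 4.1,"dx": -2.4,"dy": -7.9,"dz": 0.3,"jaw": 0.5},{"wx": 0,"wy": 0,"wz": 4.6,"dx": -2.65,"dy": -8.7,"dz": 0.6,"jaw": 0.5},{"wx": 0,"wy": 0,"wz": 4.68,"dx": -2.72,"dy": -8.96,"dz": 0.8,"jaw": 0.5},{"wx": 0,"wy": 0,"wz": 4.68,"dx": -2.72,"dy": -8.96,"dz": 0.8,"jaw": 0.5},{"wx": 0,"wy": 0,"wz": 4.68,"dx": -2.72,"dy": -8.96,"dz": 0.8,"jaw": 0.5}])

```text
time_s: 9.68
ee_pos: [0.5495, -0.1645, 0.1206]
tool_rot: [0.362, 0.932, 0.0, -0.0]
wrist_force: [0.3, 0.6, 0.0]
grip_width: 0.0433
```

```bash
python3 -c "
from h import *
go(549,-166.9,22,137.3)"
```

```text
t 9.68 p [ 549.5 -164.5  120.6] xang 137.53 tilt [0.02 0.05] F [0.3 0.6 0. ] w 43.3 j [ 0.64  0.3  -0.5   1.76  0.16  1.12  0.92]
d [-0.032 -0.056  2.465] w [ 0.008 -0.003  0.039]
```

>>> jog_arm(steps=[{"wx": 0,"wy": 0,"wz": 0,"dx": -0.02,"dy": -0.02,"dz": 0.5,"jaw": 0.5},{"wx": 0,"wy": 0,"wz": 0,"dx": -0.02,"dy": -0.02,"dz": 1.0,"jaw": 0.5},{"wx": 0,"wy": 0,"wz": 0,"dx": -0.02,"dy": -0.02,"dz": 1.5,"jaw": 0.5},{"wx": 0,"wy": 0,"wz": 0,"dx": -0.02,"dy": -0.02,"dz": 1.8,"jaw": 0.5},{"wx": 0,"wy": 0,"wz": 0,"dx": -0.02,"dy": -0.02,"dz": 1.8,"jaw": 0.5},{"wx": 0,"wy": 0,"wz": 0,"dx": -0.02,"dy": -0.02,"dz": 1.8,"jaw": 0.5}])

```text
time_s: 10.42
ee_pos: [0.5495, -0.1681, 0.0488]
tool_rot: [0.364, 0.931, 0.0, 0.0]
wrist_force: [-0.4, -0.2, 0.7]
grip_width: 0.0435
```

```bash
python3 -c "
from h import *
go(549,-166.9,22,137.3)"
```

```text
t 10.43 p [ 549.5 -168.1   48.8] xang 137.33 tilt [ 0.04 -0.01] F [-0.4 -0.2  0.7] w 43.5 j [ 0.62  0.38 -0.48  1.82  0.21  0.99  0.88]
d [0.03  0.012 0.671] w [0.004 0.006 0.005]
```

>>> jog_arm(steps=[{"wx": 0,"wy": 0,"wz": 0,"dx": 0.02,"dy": 0.01,"dz": 0.3,"jaw": 0.5},{"wx": 0,"wy": 0,"wz": 0,"dx": 0.02,"dy": 0.01,"dz": 0.6,"jaw": 0.5},{"wx": 0,"wy": 0,"wz": 0,"dx": 0.02,"dy": 0.01,"dz": 0.66,"jaw": 0.5},{"wx": 0,"wy": 0,"wz": 0,"dx": 0.02,"dy": 0.01,"dz": 0.66,"jaw": 0},{"wx": 0,"wy": 0,"wz": 0,"dx": 0.02,"dy": 0.01,"dz": 0.66,"jaw": 0},{"wx": 0,"wy": 0,"wz": 0,"dx": 0.02,"dy": 0.01,"dz": 0.66,"jaw": 0},{"wx": 0,"wy": 0,"wz": 0,"dx": 0.02,"dy": 0.01,"dz": 0.66,"jaw": 0}])

```text
time_s: 11.3
ee_pos: [0.5485, -0.1679, 0.0223]
tool_rot: [0.364, 0.931, -0.0, -0.0]
wrist_force: [-2.7, -0.7, 4.2]
grip_width: 0.0175
```

```bash
python3 -c "
from h import *
a=np.radians(-42.7);p=np.array([557.5,-174.7])+20.5*np.array([np.cos(a),np.sin(a)]);print(p)
go(p[0],p[1],22,137.3)"
```

```text
[ 572.5657492  -188.60227323]
t 11.3 p [ 548.5 -167.9   22.3] xang 137.29 tilt [-0.02 -0.04] F [-2.7 -0.7  4.2] w 17.5 j [ 0.61  0.41 -0.47  1.84  0.23  0.94  0.86]
d [-0.794  0.028  0.007] w [-0.008  0.002 -0.001]
```

Gripped at 17.5 mm (18 mm expected). Sliding slowly along tool -x, which is box +x.

>>> jog_arm(steps=[{"wx": 0,"wy": 0,"wz": 0,"dx": -0.1,"dy": 0,"dz": 0,"jaw": 0},{"wx": 0,"wy": 0,"wz": 0,"dx": -0.2,"dy": 0,"dz": 0,"jaw": 0},{"wx": 0,"wy": 0,"wz": 0,"dx": -0.3,"dy": 0,"dz": 0,"jaw": 0},{"wx": 0,"wy": 0,"wz": 0,"dx": -0.4,"dy": 0,"dz": 0,"jaw": 0},{"wx": 0,"wy": 0,"wz": 0,"dx": -0.5,"dy": 0,"dz": 0,"jaw": 0},{"wx": 0,"wy": 0,"wz": 0,"dx": -0.6,"dy": 0,"dz": 0,"jaw": 0},{"wx": 0,"wy": 0,"wz": 0,"dx": -0.7,"dy": 0,"dz": 0,"jaw": 0},{"wx": 0,"wy": 0,"wz": 0,"dx": -0.76,"dy": 0,"dz": 0,"jaw": 0},{"wx": 0,"wy": 0,"wz": 0,"dx": -0.8,"dy": 0,"dz": 0,"jaw": 0},{"wx": 0,"wy": 0,"wz": 0,"dx": -0.8,"dy": 0,"dz": 0,"jaw": 0}])

```text
time_s: 12.55
ee_pos: [0.5717, -0.1893, 0.0222]
tool_rot: [0.364, 0.931, -0.0, -0.001]
wrist_force: [-6.4, -0.8, 8.4]
grip_width: 0.0176
```

```bash
python3 -c "
from h import *
go(572.6,-188.6,22,137.3)"
```

```text
t 12.55 p [ 571.7 -189.3   22.2] xang 137.3 tilt [-0.09 -0.01] F [-6.4 -0.8  8.4] w 17.6 j [ 0.62  0.46 -0.46  1.77  0.24  0.97  0.89]
d [-0.006  0.028  0.005] w [-0.011 -0.01   0.   ]
```

>>> jog_arm(steps=[{"wx": 0,"wy": 0,"wz": 0,"dx": -0.04,"dy": 0.02,"dz": -0.02,"jaw": 0},{"wx": 0,"wy": 0,"wz": 0,"dx": -0.08,"dy": 0.02,"dz": -0.02,"jaw": 0},{"wx": 0,"wy": 0,"wz": 0,"dx": -0.08,"dy": 0.02,"dz": -0.02,"jaw": 0}])

```text
time_s: 12.92
ee_pos: [0.5718, -0.1894, 0.0222]
tool_rot: [0.364, 0.931, -0.001, -0.004]
wrist_force: [-16.2, 4.5, 13.8]
grip_width: 0.0177
```

```bash
python3 -c "
from h import *
go(572.6,-188.6,22,137.3)"
```

```text
t 12.93 p [ 571.8 -189.4   22.2] xang 137.33 tilt [-0.43  0.1 ] F [-16.2   4.5  13.8] w 17.7 j [ 0.62  0.47 -0.46  1.76  0.24  0.98  0.89]
d [-0.003  0.029  0.004] w [-0.036 -0.064  0.005]
```

It's at the stop: no further travel, with the force rising to about 15 N. Easing off, releasing and rising.

>>> jog_arm(steps=[{"wx": 0,"wy": 0,"wz": 0,"dx": 0.06,"dy": 0,"dz": 0,"jaw": 0},{"wx": 0,"wy": 0,"wz": 0,"dx": 0.06,"dy": 0,"dz": 0,"jaw": 0.5},{"wx": 0,"wy": 0,"wz": 0,"dx": 0.06,"dy": 0,"dz": 0,"jaw": 0.5},{"wx": 0,"wy": 0,"wz": 0,"dx": 0.06,"dy": 0,"dz": 0,"jaw": 0.5},{"wx": 0,"wy": 0,"wz": 0,"dx": 0.06,"dy": 0,"dz": -0.4,"jaw": 0.5},{"wx": 0,"wy": 0,"wz": 0,"dx": 0.06,"dy": 0,"dz": -1.2,"jaw": 0.5},{"wx": 0,"wy": 0,"wz": 0,"dx": 0.06,"dy": 0,"dz": -2.2,"jaw": 0.6},{"wx": 0,"wy": 0,"wz": 0,"dx": 0.06,"dy": 0,"dz": -3.2,"jaw": 0.6},{"wx": 0,"wy": 0,"wz": 0,"dx": 0.06,"dy": 0,"dz": -3.2,"jaw": 0.6}])

```text
time_s: 14.05
ee_pos: [0.5758, -0.1891, 0.1557]
tool_rot: [0.364, 0.931, 0.0, 0.004]
wrist_force: [0.1, 0.1, -0.3]
grip_width: 0.0514
```

```bash
python3 - <<'E'
from h import *
go(534.1,207.5,150,165.4)
t=save('top','pics/top3.png');ss=save('scene','pics/scene3.png')
h=cv2.cvtColor(t,cv2.COLOR_RGB2HSV);m=(h[...,0]>100)&(h[...,0]<135)&(h[...,1]>90)
print(rect('top',m,.009,(205,214)))
h=cv2.cvtColor(ss,cv2.COLOR_RGB2HSV);m=(h[...,0]>100)&(h[...,0]<135)&(h[...,1]>90)
print(rect('scene',m,.009,(358,286)))
def handle(n,im,x0,x1,y0,y1):
    m=np.zeros(im.shape[:2],np.uint8);m[y0:y1,x0:x1]=(im.min(2)>110)[y0:y1,x0:x1];
    return rect(n,m,.039,((x0+x1)/2,(y0+y1)/2),15)
print('handle',handle('top',t,192,218,200,228))
a=cv2.resize(t[150:270,160:360],None,fx=3,fy=3,interpolation=cv2.INTER_CUBIC)
b=cv2.resize(ss[190:260,210:300],None,fx=3,fy=3,interpolation=cv2.INTER_CUBIC)
o=np.zeros((580,600,3),np.uint8);o[:360]=a;o[365:575,:270]=b
cv2.imwrite('pics/c3.png',o[:,:,::-1])
E
```

```text
t 14.05 p [ 575.8 -189.1  155.7] xang 137.34 tilt [ 0.39 -0.13] F [ 0.1  0.1 -0.3] w 51.4 j [ 0.65  0.33 -0.49  1.65  0.16  1.2   0.94]
d [7.488 6.585 0.111] w [ 0.012  0.069 -4.677]
(array([535.64746094, 209.66592407]), [124.59249877929688, 163.6148681640625], np.float32(-14.702202))
(array([535.13989258, 208.79660034]), [129.92686462402344, 168.2537841796875], np.float32(-14.123634))
handle (array([534.02429199, 208.79292297]), [12.54831314086914, 70.10917663574219], np.float32(-13.776459))
```

View pics/c3.png

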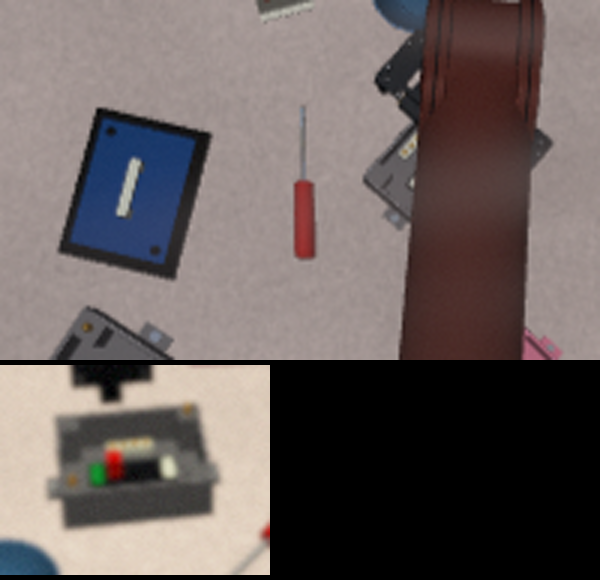

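The switch grip is beside the green mark at crop (115,463). The cover lies flat on the mat, centre ≈(534,208.5) mm, handle at crop (129,188). Going back for it.

>>> jog_arm(steps=[{"wx": 0,"wy": 0,"wz": -0.5,"dx": 0.8,"dy": 0.7,"dz": 0,"jaw": 0.6},{"wx": 0,"wy": 0,"wz": -1.2,"dx": 1.8,"dy": 1.6,"dz": 0,"jaw": 0.6},{"wx": 0,"wy": 0,"wz": -1.9,"dx": 2.9,"dy": 2.55,"dz": 0,"jaw": 0.6},{"wx": 0,"wy": 0,"wz": -2.6,"dx": 4.0,"dy": 3.5,"dz": 0,"jaw": 0.6},{"wx": 0,"wy": 0,"wz": -3.3,"dx": 5.1,"dy": 4.5,"dz": 0,"jaw": 0.6},{"wx": 0,"wy": 0,"wz": -4.0,"dx": 6.2,"dy": 5.45,"dz": 0.4,"jaw": 0.6},{"wx": 0,"wy": 0,"wz": -4.5,"dx": 7.0,"dy": 6.2,"dz": 0.8,"jaw": 0.6},{"wx": 0,"wy": 0,"wz": -4.68,"dx": 7.49,"dy": 6.58,"dz": 1.2,"jaw": 0.6},{"wx": 0,"wy": 0,"wz": -4.68,"dx": 7.49,"dy": 6.58,"dz": 1.6,"jaw": 0.6},{"wx": 0,"wy": 0,"wz": -4.68,"dx": 7.49,"dy": 6.58,"dz": 1.6,"jaw": 0.6}])

```text
time_s: 15.4
ee_pos: [0.5306, 0.2062, 0.0849]
tool_rot: [0.127, 0.992, -0.001, -0.002]
wrist_force: [0.3, -0.8, -0.1]
grip_width: 0.0524
```

```bash
python3 -c "
from h import *
go(534.1,207.7,17,165.4)"
```

```text
t 15.4 p [530.6 206.2  84.9] xang 165.36 tilt [-0.19 -0.08] F [ 0.3 -0.8 -0.1] w 52.4 j [ 0.17  0.38 -0.74  1.79  0.29  1.08  0.64]
d [-0.08   0.062  1.698] w [-0.021 -0.027 -0.006]
```

>>> jog_arm(steps=[{"wx": 0,"wy": 0,"wz": 0,"dx": -0.06,"dy": 0.05,"dz": 0.4,"jaw": 0.6},{"wx": 0,"wy": 0,"wz": 0,"dx": -0.06,"dy": 0.05,"dz": 0.8,"jaw": 0.6},{"wx": 0,"wy": 0,"wz": 0,"dx": -0.06,"dy": 0.05,"dz": 1.2,"jaw": 0.6},{"wx": 0,"wy": 0,"wz": 0,"dx": -0.06,"dy": 0.05,"dz": 1.4,"jaw": 0.6},{"wx": 0,"wy": 0,"wz": 0,"dx": -0.06,"dy": 0.05,"dz": 1.4,"jaw": 0.6},{"wx": 0,"wy": 0,"wz": 0,"dx": -0.06,"dy": 0.05,"dz": 1.4,"jaw": 0.6}])

```text
time_s: 16.15
ee_pos: [0.5346, 0.2093, 0.0312]
tool_rot: [0.127, 0.992, 0.0, 0.0]
wrist_force: [-0.3, 0.7, -0.3]
grip_width: 0.0521
```

```bash
python3 -c "
from h import *
go(534.1,207.7,16.8,165.4)"
```

```text
t 16.15 p [534.6 209.3  31.2] xang 165.42 tilt [0.04 0.02] F [-0.3  0.7 -0.3] w 52.1 j [ 0.14  0.46 -0.71  1.82  0.35  0.99  0.59]
d [ 0.003 -0.043  0.36 ] w [0.005 0.005 0.003]
```

>>> jog_arm(steps=[{"wx": 0,"wy": 0,"wz": 0,"dx": 0,"dy": -0.04,"dz": 0.2,"jaw": 0.6},{"wx": 0,"wy": 0,"wz": 0,"dx": 0,"dy": -0.04,"dz": 0.36,"jaw": 0.6},{"wx": 0,"wy": 0,"wz": 0,"dx": 0,"dy": -0.04,"dz": 0.36,"jaw": 0.6},{"wx": 0,"wy": 0,"wz": 0,"dx": 0,"dy": -0.04,"dz": 0.36,"jaw": 0.1},{"wx": 0,"wy": 0,"wz": 0,"dx": 0,"dy": -0.04,"dz": 0.36,"jaw": 0},{"wx": 0,"wy": 0,"wz": 0,"dx": 0,"dy": -0.04,"dz": 0.36,"jaw": 0},{"wx": 0,"wy": 0,"wz": 0,"dx": 0,"dy": -0.04,"dz": 0.36,"jaw": 0},{"wx": 0,"wy": 0,"wz": 0,"dx": 0,"dy": -0.04,"dz": 0.36,"jaw": 0}])

```text
time_s: 17.15
ee_pos: [0.534, 0.2075, 0.0164]
tool_rot: [0.127, 0.992, 0.0, 0.0]
wrist_force: [-0.2, -0.5, -0.0]
grip_width: 0.0139
```

```bash
python3 -c "
from h import *
st()"
```

```text
t 17.15 p [534.  207.5  16.4] xang 165.41 tilt [0. 0.] F [-0.2 -0.5 -0. ] w 13.9 j [ 0.13  0.47 -0.7   1.84  0.37  0.97  0.58]
```

The regrasp pose is identical to the release pose. Lifting.

>>> jog_arm(steps=[{"wx": 0,"wy": 0,"wz": 0,"dx": 0,"dy": 0,"dz": -0.3,"jaw": 0},{"wx": 0,"wy": 0,"wz": 0,"dx": 0,"dy": 0,"dz": -0.9,"jaw": 0},{"wx": 0,"wy": 0,"wz": 0,"dx": 0,"dy": 0,"dz": -1.7,"jaw": 0},{"wx": 0,"wy": 0,"wz": 0,"dx": 0,"dy": 0,"dz": -2.5,"jaw": 0},{"wx": 0,"wy": 0,"wz": 0,"dx": 0,"dy": 0,"dz": -3.2,"jaw": 0},{"wx": 0,"wy": 0,"wz": 0,"dx": 0,"dy": 0,"dz": -3.4,"jaw": 0},{"wx": 0,"wy": 0,"wz": 0,"dx": 0,"dy": 0,"dz": -3.4,"jaw": 0},{"wx": 0,"wy": 0,"wz": 0,"dx": 0,"dy": 0,"dz": -3.4,"jaw": 0}])

```text
time_s: 18.15
ee_pos: [0.5333, 0.2071, 0.1511]
tool_rot: [0.127, 0.992, -0.0, -0.001]
wrist_force: [0.3, -0.9, -2.0]
grip_width: 0.0134
```

```bash
python3 -c "
from h import *
go(558.1,-174.9,150,137.3)"
```

```text
t 18.15 p [533.3 207.1 151.1] xang 165.41 tilt [-0.1  -0.03] F [ 0.3 -0.9 -2. ] w 13.4 j [ 0.2   0.32 -0.77  1.72  0.24  1.2   0.68]
d [-3.006 -9.087  0.033] w [-0.013 -0.013  4.685]
```

>>> jog_arm(steps=[{"wx": 0,"wy": 0,"wz": 0.3,"dx": -0.2,"dy": -0.6,"dz": 0,"jaw": 0},{"wx": 0,"wy": 0,"wz": 0.9,"dx": -0.6,"dy": -1.8,"dz": 0,"jaw": 0},{"wx": 0,"wy": 0,"wz": 1.55,"dx": -1.0,"dy": -3.0,"dz": 0,"jaw": 0},{"wx": 0,"wy": 0,"wz": 2.2,"dx": -1.4,"dy": -4.25,"dz": 0,"jaw": 0},{"wx": 0,"wy": 0,"wz": 2.85,"dx": -1.8,"dy": -5.5,"dz": 0,"jaw": 0},{"wx": 0,"wy": 0,"wz": 3.5,"dx": -2.25,"dy": -6.8,"dz": 0,"jaw": 0},{"wx": 0,"wy": 0,"wz": 4.1,"dx": -2.6,"dy": -7.9,"dz": 0,"jaw": 0},{"wx": 0,"wy": 0,"wz": 4.5,"dx": -2.85,"dy": -8.65,"dz": 0,"jaw": 0},{"wx": 0,"wy": 0,"wz": 4.69,"dx": -3.0,"dy": -9.06,"dz": 0,"jaw": 0},{"wx": 0,"wy": 0,"wz": 4.69,"dx": -3.0,"dy": -9.06,"dz": 0,"jaw": 0}])

```text
time_s: 19.4
ee_pos: [0.5588, -0.1734, 0.1519]
tool_rot: [0.364, 0.931, 0.0, -0.0]
wrist_force: [-0.3, 0.9, -1.9]
grip_width: 0.0135
```

>>> jog_arm(steps=[{"wx": 0,"wy": 0,"wz": 0,"dx": 0,"dy": 0,"dz": 0.5,"jaw": 0},{"wx": 0,"wy": 0,"wz": 0,"dx": 0,"dy": 0,"dz": 1.0,"jaw": 0},{"wx": 0,"wy": 0,"wz": 0,"dx": 0,"dy": 0,"dz": 1.2,"jaw": 0},{"wx": 0,"wy": 0,"wz": 0,"dx": 0,"dy": 0,"dz": 1.2,"jaw": 0},{"wx": 0,"wy": 0,"wz": 0,"dx": 0,"dy": 0,"dz": 1.2,"jaw": 0},{"wx": 0,"wy": 0,"wz": 0,"dx": 0,"dy": 0,"dz": 1.2,"jaw": 0}])

```text
time_s: 20.15
ee_pos: [0.5592, -0.1736, 0.105]
tool_rot: [0.364, 0.931, 0.0, 0.001]
wrist_force: [0.1, -0.1, -1.4]
grip_width: 0.0136
```

```bash
python3 -c "
from h import *
go(558.1,-174.9,80,137.3)"
```

```text
t 20.15 p [ 559.2 -173.6  105. ] xang 137.26 tilt [ 0.06 -0.02] F [ 0.1 -0.1 -1.4] w 13.6 j [ 0.64  0.34 -0.5   1.75  0.18  1.1   0.91]
d [-0.001 -0.044  0.625] w [ 0.004  0.01  -0.006]
```

>>> jog_arm(steps=[{"wx": 0,"wy": 0,"wz": 0,"dx": 0,"dy": -0.04,"dz": 0.25,"jaw": 0},{"wx": 0,"wy": 0,"wz": 0,"dx": 0,"dy": -0.04,"dz": 0.5,"jaw": 0},{"wx": 0,"wy": 0,"wz": 0,"dx": 0,"dy": -0.04,"dz": 0.5,"jaw": 0},{"wx": 0,"wy": 0,"wz": 0,"dx": 0,"dy": -0.04,"dz": 0.5,"jaw": 0}])

```text
time_s: 20.65
ee_pos: [0.5577, -0.1745, 0.0843]
tool_rot: [0.364, 0.931, 0.0, -0.0]
wrist_force: [0.2, -0.2, -1.7]
grip_width: 0.0132
```

```bash
python3 -c "
from h import *
go(558.1,-174.9,67.5,137.3)"
```

```text
t 20.65 p [ 557.7 -174.5   84.3] xang 137.27 tilt [-0.01  0.01] F [ 0.2 -0.2 -1.7] w 13.2 j [ 0.64  0.36 -0.49  1.77  0.19  1.07  0.9 ]
d [-0.014 -0.001  0.419] w [ 0.001 -0.003 -0.004]
```

Well aligned, to under 1 mm. Lowering slowly onto the pins.

>>> jog_arm(steps=[{"wx": 0,"wy": 0,"wz": 0,"dx": -0.01,"dy": 0,"dz": 0.1,"jaw": 0},{"wx": 0,"wy": 0,"wz": 0,"dx": -0.01,"dy": 0,"dz": 0.2,"jaw": 0},{"wx": 0,"wy": 0,"wz": 0,"dx": -0.01,"dy": 0,"dz": 0.25,"jaw": 0},{"wx": 0,"wy": 0,"wz": 0,"dx": -0.01,"dy": 0,"dz": 0.25,"jaw": 0}])

```text
time_s: 21.15
ee_pos: [0.5579, -0.1749, 0.0741]
tool_rot: [0.364, 0.931, 0.0, -0.0]
wrist_force: [-0.2, 0.4, -1.8]
grip_width: 0.0136
```

```bash
python3 -c "
from h import *
go(558.1,-174.9,67.5,137.3)"
```

```text
t 21.15 p [ 557.9 -174.9   74.1] xang 137.26 tilt [-0.02  0.01] F [-0.2  0.4 -1.8] w 13.6 j [ 0.64  0.37 -0.49  1.77  0.2   1.05  0.9 ]
d [-0.005  0.004  0.166] w [-0.001 -0.004 -0.006]
```

The underside is at about 61.6 mm, below the 68 mm pin tips, with no contact force, so the pins are in the holes.

>>> jog_arm(steps=[{"wx": 0,"wy": 0,"wz": 0,"dx": 0,"dy": 0,"dz": 0.09,"jaw": 0},{"wx": 0,"wy": 0,"wz": 0,"dx": 0,"dy": 0,"dz": 0.16,"jaw": 0},{"wx": 0,"wy": 0,"wz": 0,"dx": 0,"dy": 0,"dz": 0.17,"jaw": 0},{"wx": 0,"wy": 0,"wz": 0,"dx": 0,"dy": 0,"dz": 0.17,"jaw": 0}])

```text
time_s: 21.65
ee_pos: [0.558, -0.1748, 0.0675]
tool_rot: [0.364, 0.931, 0.0, -0.0]
wrist_force: [0.2, -0.7, -2.6]
grip_width: 0.0134
```

```bash
python3 -c "
from h import *
go(558.1,-174.9,67.5,137.3)"
```

```text
t 21.65 p [ 558.  -174.8   67.5] xang 137.27 tilt [-0.  0.] F [ 0.2 -0.7 -2.6] w 13.4 j [ 0.63  0.38 -0.49  1.78  0.2   1.03  0.89]
d [-0.003  0.001  0.001] w [ 0.    -0.001 -0.005]
```

>>> jog_arm(steps=[{"wx": 0,"wy": 0,"wz": 0,"dx": 0,"dy": 0,"dz": 0.03,"jaw": 0},{"wx": 0,"wy": 0,"wz": 0,"dx": 0,"dy": 0,"dz": 0.03,"jaw": 0}])

```text
time_s: 21.9
ee_pos: [0.5581, -0.1749, 0.0674]
tool_rot: [0.364, 0.931, -0.0, 0.0]
wrist_force: [-4.8, 0.4, 7.7]
grip_width: 0.0134
```

>>> jog_arm(steps=[{"wx": 0,"wy": 0,"wz": 0,"dx": 0,"dy": 0,"dz": -0.02,"jaw": 0.6},{"wx": 0,"wy": 0,"wz": 0,"dx": 0,"dy": 0,"dz": -0.02,"jaw": 0.6},{"wx": 0,"wy": 0,"wz": 0,"dx": 0,"dy": 0,"dz": -0.02,"jaw": 0.6},{"wx": 0,"wy": 0,"wz": 0,"dx": 0,"dy": 0,"dz": -0.02,"jaw": 0.6},{"wx": 0,"wy": 0,"wz": 0,"dx": 0,"dy": 0,"dz": -0.6,"jaw": 0.6},{"wx": 0,"wy": 0,"wz": 0,"dx": 0,"dy": 0,"dz": -1.6,"jaw": 0.6},{"wx": 0,"wy": 0,"wz": 0,"dx": 0,"dy": 0,"dz": -2.6,"jaw": 0.6},{"wx": 0,"wy": 0,"wz": 0,"dx": 1.5,"dy": 1.5,"dz": -2.6,"jaw": 0.6},{"wx": 0,"wy": 0,"wz": 0,"dx": 3,"dy": 3,"dz": -2.6,"jaw": 0.6},{"wx": 0,"wy": 0,"wz": 0,"dx": 4,"dy": 4,"dz": -2.6,"jaw": 0.6}])

```text
time_s: 23.15
ee_pos: [0.5504, 0.0142, 0.1706]
tool_rot: [0.365, 0.931, 0.0, 0.0]
wrist_force: [1.2, -0.3, 0.0]
grip_width: 0.0522
```

>>> jog_arm(steps=[{"wx": 0,"wy": 0,"wz": 0,"dx": 1,"dy": 1,"dz": 0,"jaw": 0.6},{"wx": 0,"wy": 0,"wz": 0,"dx": 2,"dy": 2,"dz": 0,"jaw": 0.6},{"wx": 0,"wy": 0,"wz": 0,"dx": 2,"dy": 2,"dz": 0,"jaw": 0.6},{"wx": 0,"wy": 0,"wz": 0,"dx": 2,"dy": 2,"dz": 0,"jaw": 0.6}])

```text
time_s: 23.65
ee_pos: [0.5461, 0.125, 0.1702]
tool_rot: [0.364, 0.931, -0.0, -0.0]
wrist_force: [-1.2, -0.1, -0.2]
grip_width: 0.0524
```

```bash
python3 - <<'E'
from h import *
st()
t=save('top','pics/top4.png');s=save('scene','pics/scene4.png')
for n,im,nr in(('top',t,(307,204)),('scene',s,(255,220))):
    h=cv2.cvtColor(im,cv2.COLOR_RGB2HSV);m=(h[...,0]>100)&(h[...,0]<135)&(h[...,1]>90)
    print(n,rect(n,m,.06,nr))
a=cv2.resize(t[160:250,260:360],None,fx=4,fy=4,interpolation=cv2.INTER_CUBIC)
b=cv2.resize(s[190:260,210:300],None,fx=4,fy=4,interpolation=cv2.INTER_CUBIC)
o=np.zeros((360,760,3),np.uint8);o[:,:400]=a;o[:280,400:]=b
cv2.imwrite('pics/c4.png',o[:,:,::-1])
E
```

```text
t 23.65 p [546.1 125.  170.2] xang 137.28 tilt [-0.02 -0.03] F [-1.2 -0.1 -0.2] w 52.4 j [ 0.29  0.26 -0.68  1.73  0.17  1.22  0.38]
top (array([ 558.32476807, -173.90097046]), [117.98375701904297, 158.88661193847656], np.float32(-42.742702))
scene (array([ 561.2510376 , -170.91331482]), [120.54684448242188, 156.82847595214844], np.float32(-42.69042))
```

View pics/c4.png

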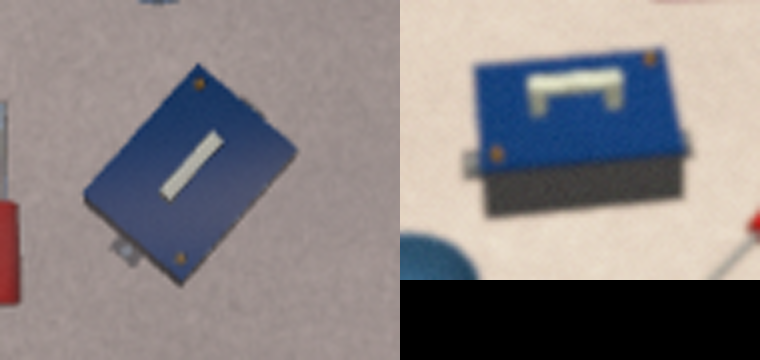

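The cover is seated flat, with both pins showing through its holes at crop (200,84) and (180,259). It is about 1 mm from where it started and the yaw is the same. Handing in.

```bash
python3 -c "
from h import *
print(bot.job_done())"
```

```text
the job is handed in; nothing more can be done
None
```

I moved the blue cover from the smaller grey box to the mat, slid the switch to its green end, put the cover back on its pins and handed the job in. The clock stood at about 24 s of the 72 s allowed.

**Switch:** it stopped moving at its end while the force rose to about 15 N. The camera then showed the red grip next to the green mark. After the cover went back on I could not see the switch again.

**Cover:** the last pictures show it flat, with both pins through the holes. Its yaw is -42.7°, the same as at the start, and its centre is within about 1 mm of where it started. It met the rim at the same tool height as when I first gripped it (67.4 mm then, 67.5 mm at the first grip).

**Arm:** the gripper was open and clear of everything at the end.

**Other things:** the screwdriver next to the box looked unmoved. I did not re-measure the other bystanders, but the arm passed high over them.

**Disagreements:** the scene camera puts the cover centre about 3–4 mm from the top camera's value, and it did so before the move too. The switch's sideways position suggested the box centre is about 1 mm from my estimate. Neither had an effect, as the pins entered the holes without any force.

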